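Square the glass gel plate into the corner of the levelling table

ROBOT

A 6-joint arm with a two-finger parallel gripper is mounted at the origin on the work surface. World frame = base frame: x ahead of the robot, y to its left, z up, the work surface at z = 0. Lengths are in mm, angles in rad, forces in N, time in s.
With the tool pointing down it reaches from about 300 to 750 mm from the base axis. Payload 8.5 kg.
Tool frame: the origin (TCP) lies midway between the tips of the shut fingers; the grasp point (between the pads) lies 19 mm behind it (ctrl.tcp_to_grasp is the distance from the TCP to the grasp point, in mm); z points along the fingers, y is the line along which they close (so a half turn about z gives the same grasp; the last joint's range is limited). The gripper opens to 88 mm and grips with 3 to 60 N. Pads are 18 mm wide; open, the fingers measure 123 mm over their backs; the gripper's body (75 mm by 187 mm) begins 45 mm behind the grasp point.
Start: joints at [-1.442, 0.381, 1.297, -0, 1.464, -0.215], TCP at [185.38, -517.798, 238.748] pointing down, gripper open.
Joint ranges: [-3.11, 3.11], [-0.89, 2.33], [0.22, 2.48], [-1.42, 4.56], [0.17, 2.85], [-2.88, 2.88]. Speed limits (rad/s): [2.39, 2.39, 3.14, 3.14, 3.14, 3.14].

INTERFACE

Orientations are given as a unit quaternion [w, x, y, z].
In Python, from bench import ctrl gives the robot as it stands. The module is installed in compiled form; this text tells all that it offers.
- The arm moves only by the shell command python3 -m creep 'ROWS' [FORCE]. ROWS is JSON, a list that holds one entry, the list of rows, each a list of 7 numbers: the turn, a rotation vector about the tool's x, y, z in rad, then the shift along the tool's x, y, z in mm, then the finger opening in mm, from 0 to 88.1. In form: [[[ax, ay, az, tx, ty, tz, fingers], ...]]. A call has 1 to 5 rows; each row shifts and turns the commanded pose from where the row before left it, along the tool's axes as they then stand; what a row does not reach is not made up. A row lasts 1/8 s, in which the tool goes at most 62.5 mm and 10.7 degrees, less where a joint would pass 70% of its speed; a pose out of reach is approached as far as the arm can. A call with a gripper value outside its range is refused whole. The fingers move at their own pace and stop on an object; FORCE is the grip in N (left out, the last holds). Time passes only in rows, so rows that do not move let the fingers close. It gives the time, the measured TCP pose, the force, the opening and the grip force at its end, in the units of the state.
- ctrl.state(): the state, without advancing time (a new reading comes with each control period).
- ctrl.read_camera(name): name is "side" or "top" or "wrist"; returns (picture, depth): 400x640x3 uint8, red, green, blue; 400x640 float32, mm along the optical axis (not along the pixel's ray), 0 where there is no reading.
- ctrl.camera_model(name): a dict with "K" (3x3 intrinsics, pixels), "k1" (the pictures are not rectified: a ray, as slopes to the right and down, at radius r is drawn at 1 + k1 r^2 times it, then the intrinsics apply), "rvec" (rotation vector, rad) and "tvec" (3), from world to camera coordinates, as OpenCV has them; the wrist camera has in their place "mount" (4x4, takes a point from camera to tool coordinates, whose origin is the TCP and whose axes are the flange's). Camera axes: x right, y down, z forward; pixel columns grow to the right and rows downward; lengths in mm; the calibration is good to about 2 mm. A picture is of the moment at which its call begins: read the wrist's pose just before it. camera_model takes no time and is no camera call.
- ctrl.job_done(): hands the job in; it is judged then, once.
The state is a dict: "time": time; "qpos": joint angles; "qd": joint speeds; "effort": joint torques, N m; "tool_pos": TCP position; "ee_rot": TCP orientation; "contact_force": force on the tool from outside, world axes, zero at the start; "ft_torque": the same for the moment, N m; "finger_gap": finger opening in mm; "grip_force": force on a finger pad.
Only numpy, scipy, OpenCV 4.12 (cv2) and the standard library are available. Lean on these libraries where they do the work, as an engineer would, in place of code of your own. Each camera call takes 0.05 s, during which the arm holds its last target. There are 200 camera calls.

TASK

Pick up the white pusher from its tray and, with its foot, nudge the glass plate along the levelling table until it is pressed home against both stop rails, lying flat with two of its edges flush along the rails. Be gentle: the glass chips if the pusher presses on it with more than 15 N, and the gripper must not touch it. Then stand the pusher upright back in its tray, leaving the plate squared in the corner, and leave the slide box and the bottles alone.

Things in the scene. Friction and masses are not known exactly. Their poses are not given: they have to be found in the camera images.
- stage: Black levelling table, fixed, a flat square plate 210 x 210 mm with its top surface 20 mm above the bench. Origin at the centre of its underside on the bench; x and y run along its edges, z up. On its top two plain aluminium stop rails, 12 mm high, stand square to its edges. They do not move when pressed.
- corner (a point): Nominal inner corner of the two rails, on the table's top surface, at (80, 80) mm from the table's centre; axes as the table's. The rails are adjustable and not measured: each really stands up to 8 mm nearer to or farther from the table's centre than this, independently. The plate belongs on the -x, -y side.
- far_mark (a point): Nominal middle, at its foot, of the inner face of the far rail (rail_far): 160 mm long along the table's y, 14 mm thick, face looking to -x. The real face is up to 8 mm off along x. The rail's own frame lies in its real inner face, axes as the table's.
- side_mark (a point): Nominal middle, at its foot, of the inner face of the side rail (rail_side): 140 mm long along the table's x, 14 mm thick, face looking to -y. The real face is up to 8 mm off along y. The rail's own frame lies in its real inner face, axes as the table's.
- plate: Loose pale, faintly greenish glass plate, 80 mm along its x, 100 mm along its y, 8 mm thick, 0.18 to 0.35 kg, lying flat on the table top roughly 5 to 50 mm short of each rail and skewed by up to about 0.2 rad. Origin at the centre of its underside, z up. Sliding it takes about 1 to 4 N.
- plate_center (a point): Centre of the glass plate, half-way up.
- plate_corner (a point): The plate's corner at its +x, +y (40, 50 mm from its centre), half-way up: the one that belongs in the inner corner of the rails.
- pusher: Loose white plastic pusher standing upright, 78 mm tall, 0.12 kg: a square foot 36 x 36 mm and 16 mm high, and above it a square handle 18 x 18 mm from 16 to 78 mm up, sides parallel to those of the foot. Origin at the centre of its underside, z up along the handle.
- pusher_grip (a point): The middle of the pusher's handle, on its axis, 47 mm above its underside: the place to grip.
- tray: Grey fixed open parking tray for the pusher, outer size 84 x 84 mm, 14 mm high, walls 4 mm; its inner floor is 4 mm above the bench. Origin at the centre of its underside.
- tray_floor (a point): Centre of the tray's inner floor, where the pusher's foot stands.
- slide_box: Loose closed slide box, white with a black lid, 87 x 102 mm, 51 mm high; to be left alone. Origin at the centre of its underside.
- bottle_a: Loose amber reagent bottle with a blue cap, 66 mm across, 150 mm tall; to be left alone. Origin at the centre of its underside.
- bottle_b: Loose clear jar with a blue cap, 66 mm across, 130 mm tall; to be left alone. Origin at the centre of its underside.
There are look-alikes about, which are no part of the job. There is more than one size of the plate; the job needs the middle-sized.

How it is judged:
By the outcome, as a careful person would: the job done as asked, in the order asked, and still so for the second after the job is handed in, with the robot touching nothing.
It also fails if it takes over 67 s, if anything falls off the work surface, if the arm or the gripper's body presses on something with over 40 N, if the wrist force passes 120 N, or if a joint passes its speed limit or range.

## Working session

There is one attempt and no reset: what is moved stays moved. The work goes in short steps, Python scripts to look and compute and a shell command to move; the robot and the scene stay as the last step left them, time stands still between calls to the robot, and variables do not carry over. Pictures are saved under pics/ and viewed, at most 10 in all, crops included, and the job is handed in when it is done.

```bash
mkdir -p pics; ls; cat > h.py <<'E'
from bench import ctrl
import numpy as np, cv2
from scipy.spatial.transform import Rotation as R
def cam(name):
    s=ctrl.state(); m=ctrl.camera_model(name); img,d=ctrl.read_camera(name)
    if name=='wrist':
        q=s['ee_rot']; T=np.eye(4); T[:3,:3]=R.from_quat([q[1],q[2],q[3],q[0]]).as_matrix(); T[:3,3]=s['tool_pos']
        T=T@np.array(m['mount'])
    else:
        W=np.eye(4); W[:3,:3]=R.from_rotvec(np.ravel(m['rvec'])).as_matrix(); W[:3,3]=np.ravel(m['tvec']); T=np.linalg.inv(W)
    return img,d,np.array(m['K']),m['k1'],T
def rays(uv,K,k1):
    uv=np.atleast_2d(np.array(uv,float)); p=(uv-[K[0,2],K[1,2]])/[K[0,0],K[1,1]]
    x=p.copy()
    for _ in range(20): x=p/(1+k1*(x**2).sum(1,keepdims=True))
    return np.c_[x,np.ones(len(x))]
def onz(uv,z,K,k1,T):
    r=rays(uv,K,k1)@T[:3,:3].T; o=T[:3,3]
    return o+r*((z-o[2])/r[:,2])[:,None]
def cloud(d,K,k1,T):
    v,u=np.mgrid[:d.shape[0],:d.shape[1]]
    r=rays(np.c_[u.ravel(),v.ravel()],K,k1)*d.reshape(-1,1)
    return (r@T[:3,:3].T+T[:3,3]).reshape(*d.shape,3)
E
python3 - <<'E'
from h import *
for n in ['top','side']:
    c=cam(n); cv2.imwrite(f'pics/{n}0.png',c[0][:,:,::-1]); np.savez(n+'0.npz',*c); print(n,c[4].round(2).tolist(),c[2].tolist())
print(ctrl.state(), np.array(ctrl.camera_model('wrist')['mount']).round(3).tolist())
E
```

```text
pics
top [[0.03, -0.98, 0.18, 431.79], [-1.0, -0.03, 0.0, 9.91], [0.0, -0.18, -0.98, 874.37], [0.0, 0.0, 0.0, 1.0]] [[389.0857457920628, 0.0, 321.6468800757829], [0.0, 389.0857457920628, 198.2295906944935], [0.0, 0.0, 1.0]]
side [[-0.71, -0.49, 0.51, 66.46], [-0.71, 0.51, -0.49, 505.43], [-0.02, -0.71, -0.71, 782.76], [0.0, 0.0, 0.0, 1.0]] [[416.90641486497316, 0.0, 323.8670668715358], [0.0, 416.90641486497316, 200.85103289423103], [0.0, 0.0, 1.0]]
{'time': 0.1, 'qpos': array([-1.44228037e+00,  3.81133999e-01,  1.29814482e+00,  1.90219996e-05,
        1.46361176e+00, -2.15309131e-01]), 'qd': array([-0.00072608,  0.0002505 , -0.00137115,  0.00033234, -0.00077367,
        0.00061668]), 'effort': array([ 4.46570732e-03, -4.38647532e+01, -2.24909878e+01,  7.14936526e-02,
        3.42337217e-02, -5.55902034e-05]), 'tool_pos': array([ 185.36513787, -517.55970871,  238.21017105]), 'ee_rot': array([-6.47941247e-04,  9.85259363e-01,  1.71065968e-01,  3.76007701e-05]), 'contact_force': array([ 0.63157776, -0.10299704,  0.09088857]), 'ft_torque': array([-0.00445967,  0.04696071,  0.00405518]), 'grip_force': 0.0, 'finger_gap': 88.1722503675168} [[0.001, -0.951, -0.31, 79.661], [1.0, 0.0, 0.001, -0.706], [-0.001, -0.31, 0.951, -145.378], [0.0, 0.0, 0.0, 1.0]]
```

View pics/top0.png

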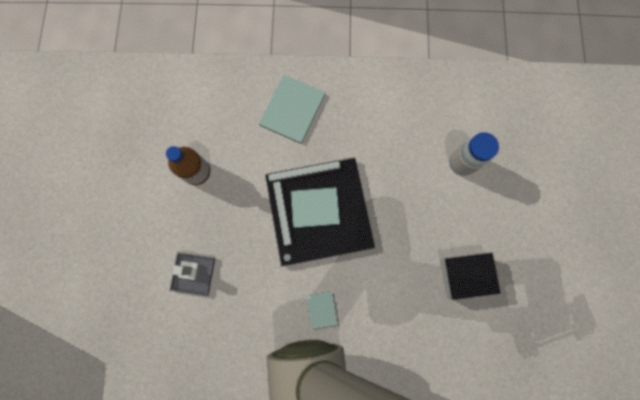

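View pics/side0.png

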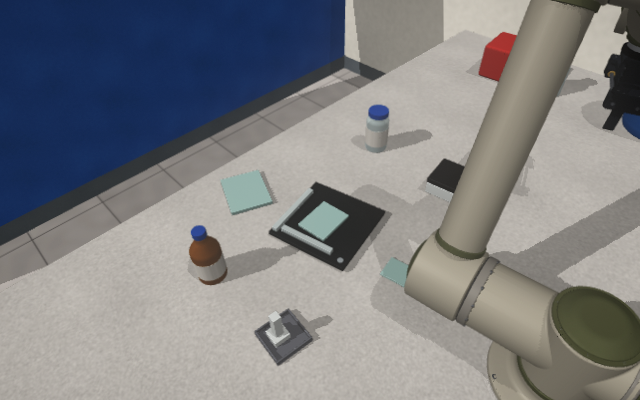

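The top view has the table centred near (320,212), with the far rail along its top edge and the side rail along its left. The plate is at (316,207). The tray is at (193,274), with the pusher standing in it around (186,270). The side view agrees. The other green plates, at (293,108) and (322,310), are look-alikes.

```bash
python3 - <<'E'
from h import *
z=np.load('top0.npz'); img,d,K,k1,T=[z[f'arr_{i}'] for i in range(5)]
hsv=cv2.cvtColor(img,cv2.COLOR_RGB2HSV)
def rect(mask,c,zz,name):
    n,l=cv2.connectedComponents(mask.astype(np.uint8)); m=l==l[c[1],c[0]]
    uv=np.argwhere(m)[:,::-1]; w=onz(uv,zz,K,k1,T)
    r=cv2.minAreaRect(w[:,:2].astype(np.float32)); print(name,m.sum(),r)
g=img.astype(int)
rect(g[:,:,1]-g[:,:,0]>15,(316,207),28,'plate')
rect((g.max(2)<45),(345,240),20,'stage')
P=cloud(d,K,k1,T)
sub=P[240:310,160:225]; f=sub.reshape(-1,3)
for lo,hi in [(8,17),(17,30),(50,100)]:
    k=f[(f[:,2]>lo)&(f[:,2]<hi)]; print(lo,len(k),k.mean(0) if len(k) else 0,cv2.minAreaRect(k[:,:2].astype(np.float32)) if len(k)>3 else 0)
# tray dark mask
rect((g.max(2)<95)|((P[:,:,2]>10)&(P[:,:,0]<420)),(200,290),10,'tray')
E
```

```text
plate 1636 ((567.034423828125, 26.753768920898438), (80.87921142578125, 100.80663299560547), 6.066589832305908)
stage 5084 ((559.5894165039062, 17.163360595703125), (202.4083251953125, 203.28150939941406), 12.897869110107422)
8 322 [413.15524428 288.66718152  13.2757398 ] ((415.00372314453125, 291.31005859375), (85.3294448852539, 82.16249084472656), 83.56373596191406)
17 170 [422.3244842  292.69854908  20.47516479] ((408.17535400390625, 297.9637756347656), (36.037498474121094, 62.46541976928711), 84.54829406738281)
50 130 [423.39802713 294.66180836  76.42843376] ((423.6536560058594, 297.3790588378906), (18.88411521911621, 17.889122009277344), 83.15477752685547)
tray 1181 ((414.11383056640625, 291.0555419921875), (87.15348815917969, 81.20156860351562), 83.31884002685547)
```

```bash
cat >> h.py <<'E'
def plan(pos,yaw,n,p0=None,y0=None):
    """constant rows (turn about tool z, shift) bringing a tool-down pose to pos,yaw"""
    s=ctrl.state(); q=s['ee_rot']; M=R.from_quat([q[1],q[2],q[3],q[0]]).as_matrix()
    p0=s['tool_pos'] if p0 is None else np.array(p0,float); y0=np.arctan2(M[1,0],M[0,0]) if y0 is None else y0
    dy=(yaw-y0+np.pi)%(2*np.pi)-np.pi
    Rz=lambda a:R.from_euler('z',a).as_matrix()@np.diag([1,-1,-1.])
    S=sum(Rz(y0+k*dy/n) for k in range(n))
    t=np.linalg.solve(S,np.array(pos)-p0)
    path=[p0]; 
    for k in range(n): path.append(path[-1]+Rz(y0+k*dy/n)@t)
    print('n',n,'row',[0,0,round(-dy/n,4)],t.round(2).tolist(),'mid',path[n//2].round().tolist(),'now',np.round(p0,1),round(y0,4))
E
python3 -c "
from h import *
plan([555,55,235],1.45,15)
q=ctrl.state()['ee_rot'];print(R.from_quat([q[1],q[2],q[3],q[0]]).as_matrix().round(4))"
```

```text
n 15 row [0, 0, np.float64(-0.0737)] [47.37, -6.55, 0.21] mid [438.0, -304.0, 237.0] now [ 185.4 -517.6  238.2] 0.3438
[[ 9.415e-01  3.371e-01 -1.000e-04]
 [ 3.371e-01 -9.415e-01  1.300e-03]
 [ 3.000e-04 -1.300e-03 -1.000e+00]]
```

```bash
python3 -m creep '[[[0,0,-0.074,47,-6.5,0,88],[0,0,-0.074,47,-6.5,0,88],[0,0,-0.074,47,-6.5,0,88],[0,0,-0.074,47,-6.5,0,88],[0,0,-0.074,47,-6.5,0,88]]]' && python3 -m creep '[[[0,0,-0.074,47,-6.5,0,88],[0,0,-0.074,47,-6.5,0,88],[0,0,-0.074,47,-6.5,0,88],[0,0,-0.074,47,-6.5,0,88],[0,0,-0.074,47,-6.5,0,88]]]' && python3 -m creep '[[[0,0,-0.074,47,-6.5,0,88],[0,0,-0.074,47,-6.5,0,88],[0,0,-0.074,47,-6.5,0,88],[0,0,-0.074,47,-6.5,0,88],[0,0,-0.074,47,-6.5,0,88]]]' && python3 -m creep '[[[0,0,0,0,0,0,88],[0,0,0,0,0,0,88]]]'
python3 - <<'E'
from h import *
c=cam('wrist'); cv2.imwrite('pics/w1.png',c[0][:,:,::-1]); np.savez('w1.npz',*c); print(c[2],c[3],ctrl.state()['qpos'])
E
```

```text
time: 0.72
tool_pos: [377.2, -377.8, 238.4]
ee_rot: [-0.0, 0.937, 0.351, -0.0]
contact_force: [0.1, -0.4, 0.3]
finger_gap: 87.9
grip_force: 0.0
time: 1.35
tool_pos: [504.3, -179.0, 238.4]
ee_rot: [-0.0, 0.856, 0.517, -0.0]
contact_force: [-0.1, -0.2, -0.1]
finger_gap: 88.2
grip_force: 0.0
time: 1.98
tool_pos: [551.0, 52.2, 238.3]
ee_rot: [-0.0, 0.746, 0.665, -0.0]
contact_force: [-0.3, 0.0, 0.7]
finger_gap: 88.1
grip_force: 0.0
time: 2.22
tool_pos: [550.9, 50.2, 238.5]
ee_rot: [-0.0, 0.747, 0.664, -0.0]
contact_force: [0.6, -0.1, -0.2]
finger_gap: 88.2
grip_force: 0.0
[[303.15912638   0.         315.00083628]
 [  0.         303.15912638 197.02185067]
 [  0.           0.           1.        ]] -0.037093952878960765 [-1.23824909e-01  3.86645499e-01  1.28829792e+00 -2.65620598e-04
  1.46703291e+00 -5.38837085e-03]
```

View pics/w1.png

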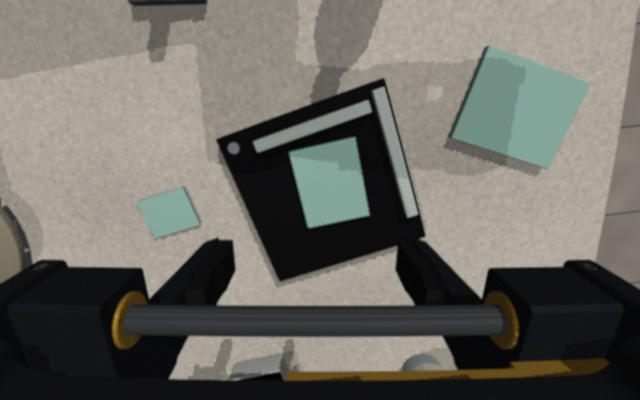

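The wrist view shows the table from (218,138) to (425,235). The side rail runs (255,146)–(372,106) and the far rail (380,90)–(412,215). The plate spans (290,136)–(370,228) and is short of both rails. Now I'll measure the table, plate and rails.

```bash
cat >> h.py <<'E'
def seg(c,seed_plate=None):
    img,d,K,k1,T=c; g=img.astype(int)
    P=cloud(d,K,k1,T)
    def comp(mask,near,zz,lim=70):
        n,l,st,ce=cv2.connectedComponentsWithStats(mask.astype(np.uint8))
        best=None
        for i in range(1,n):
            if st[i,4]<250: continue
            w=onz(ce[i:i+1],zz,K,k1,T)[0,:2]
            if np.hypot(*(w-near))<lim: best=i if best is None or st[i,4]>st[best,4] else best
        if best is None: return None
        cn=cv2.findContours((l==best).astype(np.uint8),cv2.RETR_EXTERNAL,cv2.CHAIN_APPROX_NONE)[0][0][:,0]
        return cv2.minAreaRect(onz(cn,zz,K,k1,T)[:,:2].astype(np.float32))
    green=(g[:,:,1]-g[:,:,0]>14)
    rail=(abs(g[:,:,1]-g[:,:,0])<12)&(P[:,:,2]>26)&(P[:,:,2]<40)&(g.min(2)>90)
    return comp,green,rail,P
E
python3 - <<'E'
from h import *
z=np.load('w1.npz'); c=[z[f'arr_{i}'] for i in range(5)]
comp,green,rail,P=seg(c)
print('plate',comp(green,np.array([567,27]),28,40))
n=np.array
print('plate depth z',np.median(P[150:220,310:355,2]))
for nm,near in [('far',n([645,35])),('side',n([540,95]))]: print(nm,comp(rail,near,32,45))
g=c[0].astype(int)
stg=((g.max(2)<40)&(P[:,:,2]>10)&(P[:,:,2]<32))|green|rail
st=stg.copy(); st[260:]=0
print('stage',comp(stg,n([560,17]),20,50))
# pusher/tray from depth
f=P[:120].reshape(-1,3); k=f[(f[:,1]>230)&(f[:,2]>6)]; print(len(k),k.mean(0) if len(k) else '')
E
```

```text
plate ((565.6895141601562, 29.054218292236328), (81.26200103759766, 101.91288757324219), 6.198490619659424)
plate depth z 27.635034192036557
far ((646.3123168945312, 56.00807189941406), (14.079648971557617, 158.97230529785156), 12.640938758850098)
side ((551.0567626953125, 100.73749542236328), (138.61636352539062, 13.965283393859863), 12.809487342834473)
stage ((559.6639404296875, 20.218528747558594), (206.3555145263672, 207.01707458496094), 12.603434562683105)
266 [406.45480361 252.41074765  10.90777792]
```

```bash
python3 -c "
from h import *
plan([423,299,160],1.452,6)"
```

```text
n 6 row [0, 0, np.float64(0.0001)] [38.72, -26.1, 13.09] mid [487.0, 174.0, 199.0] now [551.   49.8 238.6] 1.4524
```

```bash
python3 -m creep '[[[0,0,0,39,-26,13,88],[0,0,0,39,-26,13,88],[0,0,0,39,-26,13,88],[0,0,0,39,-26,13,88],[0,0,0,39,-26,13,88]]]' >/dev/null && python3 -m creep '[[[0,0,0,39,-26,13,88],[0,0,0,0,0,0,88],[0,0,0,0,0,0,88]]]'
python3 - <<'E'
from h import *
c=cam('wrist'); cv2.imwrite('pics/w2.png',c[0][:,:,::-1]); np.savez('w2.npz',*c)
P=cloud(c[1],*c[2:]); f=P.reshape(-1,3)
f=f[(np.hypot(f[:,0]-423,f[:,1]-298)<70)]
for lo,hi in [(9,16),(17,24),(74,90)]:
    k=f[(f[:,2]>lo)&(f[:,2]<hi)]; print(lo,len(k),np.median(k[:,2]),cv2.minAreaRect(k[:,:2].astype(np.float32)))
E
```

```text
time: 3.28
tool_pos: [424.2, 300.4, 160.9]
ee_rot: [0.0, 0.748, 0.664, 0.0]
contact_force: [0.5, -0.4, -0.2]
finger_gap: 88.4
grip_force: 0.0
9 1409 13.17672715510389 ((414.0636291503906, 293.647705078125), (83.57015991210938, 83.26905059814453), 83.27748107910156)
17 739 19.538648795745758 ((421.594482421875, 300.1805419921875), (35.60527420043945, 34.83750915527344), 83.9160385131836)
74 541 81.48138232826267 ((422.281982421875, 300.22235107421875), (18.572032928466797, 17.522998809814453), 83.43972778320312)
```

View pics/w2.png

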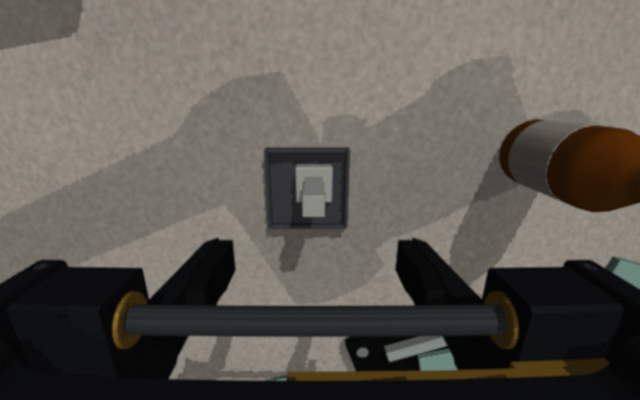

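The pusher's top is at about (313,205), with its foot inside the tray, which spans (265,148)–(348,228). The pusher measures (422, 300). I'll descend and grip it.

```bash
python3 -m creep '[[[0,0,0,-0.5,-2.2,30,88],[0,0,0,0,0,40,88],[0,0,0,0,0,40,88],[0,0,0,0,0,19,70],[0,0,0,0,0,0,40]]]' 35 && python3 -m creep '[[[0,0,0,0,0,0,10],[0,0,0,0,0,0,10],[0,0,0,0,0,0,10],[0,0,0,0,0,0,10],[0,0,0,0,0,0,10]]]' 35
```

```text
time: 3.95
tool_pos: [421.6, 299.8, 31.1]
ee_rot: [-0.0, 0.748, 0.664, -0.001]
contact_force: [-0.3, -0.8, 0.4]
finger_gap: 70.2
grip_force: 0.0
time: 4.58
tool_pos: [421.2, 301.1, 31.9]
ee_rot: [0.0, 0.747, 0.665, 0.0]
contact_force: [1.5, -0.4, 0.7]
finger_gap: 20.2
grip_force: 0.6
```

```bash
python3 -m creep '[[[0,0,0,0,0,0,10],[0,0,0,0,0,0,10],[0,0,0,0,0,-20,10],[0,0,0,0,0,-40,10],[0,0,0,0,0,-38,10]]]' 35; python3 -c "
from h import *
plan([495.5,14,130],1.792,8)"
```

```text
time: 5.2
tool_pos: [420.8, 300.9, 130.6]
ee_rot: [-0.0, 0.747, 0.665, -0.0]
contact_force: [-0.1, -0.4, -1.1]
finger_gap: 17.5
grip_force: 35.0
n 8 row [0, 0, np.float64(-0.0423)] [-36.3, 8.26, 0.08] mid [446.0, 154.0, 130.0] now [420.8 300.9 130.6] 1.4538
```

```bash
python3 -m creep '[[[0,0,-0.0423,-36.3,8.2,0,10],[0,0,-0.0423,-36.3,8.2,0,10],[0,0,-0.0423,-36.3,8.2,0,10],[0,0,-0.0423,-36.3,8.2,0,10],[0,0,-0.0423,-36.3,8.2,0,10]]]' >/dev/null; python3 -m creep '[[[0,0,-0.0423,-36.3,8.2,0,10],[0,0,-0.0423,-36.3,8.2,0,10],[0,0,-0.0423,-36.3,8.2,0,10],[0,0,0,0,0,0,10],[0,0,0,0,0,0,10]]]'
python3 - <<'E'
from h import *
c=cam('wrist'); cv2.imwrite('pics/w3.png',c[0][:,:,::-1]); np.savez('w3.npz',*c)
comp,green,rail,P=seg(c); n=np.array
print('plate',comp(green,n([567,27]),28,40)); print('far',comp(rail,n([646,56]),32,45)); print('side',comp(rail,n([551,100]),32,45))
plan([495.5,14,51],1.792,3); print(ctrl.state()['qpos'].round(2))
E
```

```text
time: 6.45
tool_pos: [494.8, 14.7, 129.5]
ee_rot: [-0.001, 0.625, 0.781, -0.0]
contact_force: [-0.4, -0.6, -0.8]
finger_gap: 17.4
grip_force: 35.0
plate ((565.3052978515625, 29.22834014892578), (80.74024200439453, 101.21978759765625), 6.192752838134766)
far ((646.0333251953125, 55.65254211425781), (14.48471450805664, 158.3404998779297), 12.760562896728516)
side ((550.8521728515625, 100.51700592041016), (138.30343627929688, 13.606683731079102), 12.985807418823242)
n 3 row [0, 0, np.float64(0.0002)] [-0.37, 0.16, 26.2] mid [495.0, 15.0, 103.0] now [494.8  15.  129.6] 1.7926
[-0.21  0.4   1.62  0.    1.12 -0.43]
```

View pics/w3.png

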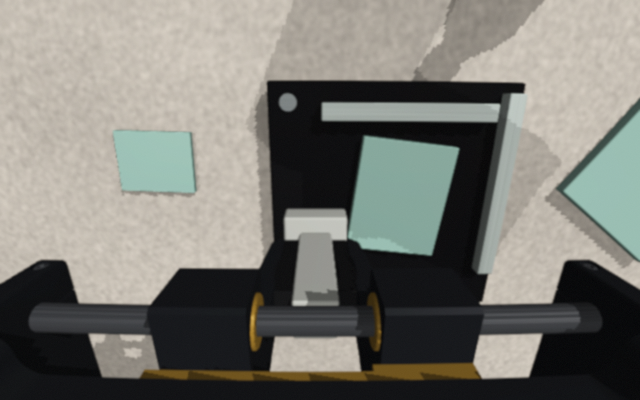

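The view matches the earlier measurement. The held pusher's foot is at (316,222), left of the plate, and upright. I'll lower it and start the +x push.

```bash
python3 -m creep '[[[0,0,0,-0.4,0,30,10],[0,0,0,0,0,30,10],[0,0,0,0,0,18.5,10],[0,0,0,0,0,0,10],[0,0,0,0,0,0,10]]]'; python3 -m creep '[[[0,0,0,0,2,0,10],[0,0,0,0,2,0,10],[0,0,0,0,2,0,10],[0,0,0,0,1.5,0,10],[0,0,0,0,1.5,0,10]]]'; python3 -m creep '[[[0,0,0,0,1.5,0,10],[0,0,0,0,1.5,0,10],[0,0,0,0,1.5,0,10],[0,0,0,0,1.5,0,10],[0,0,0,0,1.5,0,10]]]'
```

```text
time: 7.12
tool_pos: [495.7, 14.2, 52.0]
ee_rot: [0.0, 0.624, 0.781, 0.0]
contact_force: [0.1, 0.7, -1.3]
finger_gap: 17.7
grip_force: 35.0
time: 7.75
tool_pos: [504.3, 15.7, 51.2]
ee_rot: [-0.0, 0.625, 0.781, -0.0]
contact_force: [1.0, -0.0, -1.2]
finger_gap: 17.7
grip_force: 35.0
time: 8.38
tool_pos: [511.5, 17.4, 51.2]
ee_rot: [-0.0, 0.625, 0.781, -0.0]
contact_force: [-1.3, -0.6, -0.9]
finger_gap: 17.6
grip_force: 35.0
```

```bash
for i in 1; do python3 -m creep '[[[0,0,0,0,1.5,0,10],[0,0,0,0,1.5,0,10],[0,0,0,0,1.5,0,10],[0,0,0,0,1.5,0,10],[0,0,0,0,1.5,0,10]]]' | grep -E "pos|contact"; done;  python3 -m creep '[[[0,0,0,0,1.5,0,10],[0,0,0,0,1.5,0,10],[0,0,0,0,1.5,0,10],[0,0,0,0,1.5,0,10],[0,0,0,0,1.5,0,10]]]' | grep -E "pos|contact"; python3 -m creep '[[[0,0,0,0,1.5,0,10],[0,0,0,0,1.5,0,10],[0,0,0,0,1.5,0,10],[0,0,0,0,1.5,0,10],[0,0,0,0,1.5,0,10]]]' | grep -E "pos|contact"
python3 - <<'E'
from h import *
c=cam('wrist'); comp,green,rail,P=seg(c); n=np.array
print('plate',comp(green,n([590,40]),28,60))
E
```

```text
tool_pos: [519.0, 19.1, 51.2]
contact_force: [-1.2, -1.1, -1.2]
tool_pos: [526.3, 20.7, 51.2]
contact_force: [-1.9, -1.4, -1.3]
tool_pos: [533.6, 22.4, 51.2]
contact_force: [-1.1, 0.1, -0.7]
plate ((586.2305908203125, 46.19384765625), (80.49722290039062, 87.74657440185547), 12.81673526763916)
```

```bash
python3 -m creep '[[[0,0,0,0,1.5,0,10],[0,0,0,0,1.5,0,10],[0,0,0,0,1.5,0,10],[0,0,0,0,1.5,0,10],[0,0,0,0,1.5,0,10]]]' | grep -E "pos|contact"; python3 -m creep '[[[0,0,0,0,0.7,0,10],[0,0,0,0,0.6,0,10],[0,0,0,0,0.6,0,10]]]' | grep -E "pos|contact";  python3 -m creep '[[[0,0,0,0,0.4,0,10],[0,0,0,0,0.4,0,10]]]' | grep -E "pos|contact"
```

```text
tool_pos: [540.9, 24.0, 51.2]
contact_force: [-2.7, -0.5, -0.5]
tool_pos: [542.7, 24.4, 51.3]
contact_force: [-1.9, 0.1, -2.1]
tool_pos: [543.5, 24.6, 51.2]
contact_force: [-1.1, -0.2, -0.0]
```

```bash
for k in 1; do python3 -m creep '[[[0,0,0,0,0.4,0,10],[0,0,0,0,0.4,0,10],[0,0,0,0,0,0,10]]]' | grep -E "pos|contact";  python3 -m creep '[[[0,0,0,0,0.3,0,10],[0,0,0,0,0.3,0,10],[0,0,0,0,0,0,10]]]' | grep -E "pos|contact"; done
```

```text
tool_pos: [544.3, 24.8, 51.2]
contact_force: [-1.7, -0.6, -2.0]
tool_pos: [544.9, 24.9, 51.2]
contact_force: [-0.8, -0.9, -1.8]
```

```bash
 python3 -m creep '[[[0,0,0,0,0.3,0,10],[0,0,0,0,0.2,0,10],[0,0,0,0,0,0,10]]]' | grep -E "pos|contact"
```

```text
tool_pos: [545.4, 25.0, 51.3]
contact_force: [-1.1, 0.0, -1.1]
```

```bash
 python3 -m creep '[[[0,0,0,0,0.3,0,10],[0,0,0,0,0.2,0,10],[0,0,0,0,0,0,10]]]' | grep -E "pos|contact";  python3 -m creep '[[[0,0,0,0,0.3,0,10],[0,0,0,0,0,0,10]]]' | grep -E "pos|contact"
```

```text
tool_pos: [545.9, 25.1, 51.3]
contact_force: [-2.3, 0.3, -1.9]
tool_pos: [546.2, 25.2, 51.3]
contact_force: [-0.9, -1.3, -2.2]
```

```bash
 python3 -m creep '[[[0,0,0,0,0.3,0,10],[0,0,0,0,0,0,10]]]' | grep -E "pos|contact"
```

```text
tool_pos: [546.4, 25.2, 51.2]
contact_force: [-0.5, -1.2, -1.2]
```

```bash
 python3 -m creep '[[[0,0,0,0,0.3,0,10],[0,0,0,0,0,0,10]]]' | grep -E "pos|contact"
```

```text
tool_pos: [546.7, 25.3, 51.3]
contact_force: [-1.3, 0.3, -0.7]
```

```bash
 python3 -m creep '[[[0,0,0,0,0.3,0,10],[0,0,0,0,0.3,0,10]]]' | grep -E "pos|contact"
python3 - <<'E'
from h import *
c=cam('wrist'); cv2.imwrite('pics/w4.png',cv2.resize(c[0][50:300,200:520,::-1],None,fx=2.4,fy=2.4,interpolation=cv2.INTER_CUBIC)); np.savez('w4.npz',*c)
E
```

```text
tool_pos: [547.0, 25.4, 51.3]
contact_force: [-3.4, -2.0, 0.9]
```

View pics/w4.png

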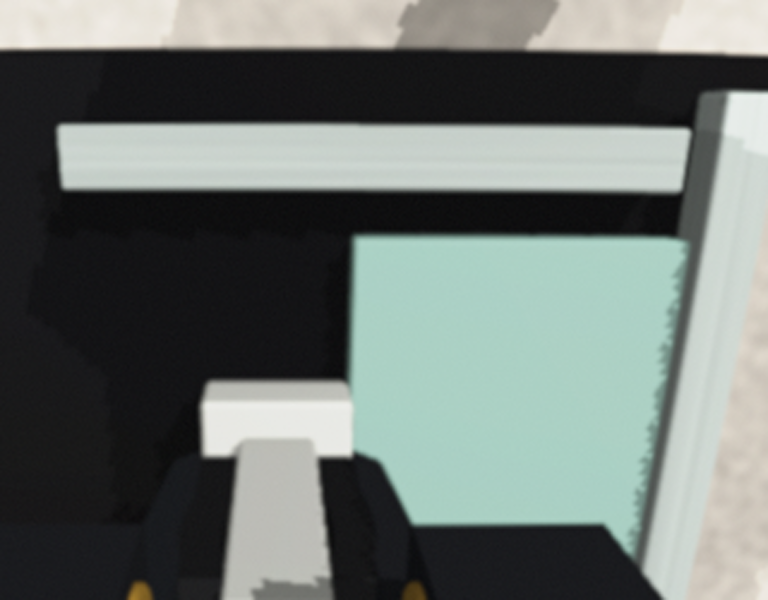

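The crop shows the plate's right edge at the far rail (around x=685), parallel to it. There is still a gap of about 45 crop px to the side rail above. I'll check the force with a few more small steps.

```bash
 python3 -m creep '[[[0,0,0,0,0.3,0,10],[0,0,0,0,0,0,10]]]' | grep -E "pos|contact"
```

```text
tool_pos: [547.0, 25.4, 51.2]
contact_force: [-4.9, -1.7, 1.6]
```

```bash
 python3 -m creep '[[[0,0,0,0,0.3,0,10],[0,0,0,0,0,0,10]]]' | grep -E "pos|contact"
```

```text
tool_pos: [547.1, 25.5, 51.3]
contact_force: [-6.4, -2.4, 2.4]
```

```bash
 python3 -m creep '[[[0,0,0,0,-2,0,10],[0,0,0,0,-8,0,10],[0,0,0,0,-10,-30,10],[0,0,0,0,-10,-40,10],[0,0,0,0,0,0,10]]]' | grep -E "pos|contact"
python3 - <<'E'
from h import *
z=np.load('w4.npz'); c=[z[f'arr_{i}'] for i in range(5)]
th=np.deg2rad(12.75); ex=np.array([np.cos(th),np.sin(th)]); ey=np.array([-ex[1],ex[0]]); o=np.array([559.7,20.2])
tab=lambda w:[((w-o)@ex).round(1),((w-o)@ey).round(1)]
e=onz([[200+400/2.4,50+237/2.4],[200+650/2.4,50+239/2.4]],28,*c[2:])[:,:2]; r=onz([[200+400/2.4,50+190/2.4],[200+650/2.4,50+191/2.4]],32,*c[2:])[:,:2]
for p in [*e,*r]: print(tab(p))
ye=np.mean([(p-o)@ey for p in e]); ys=ye-100-18-12
p=o+46*ex+ys*ey; print('start foot y',ys,p)
plan([*p,121],th,10)
E
```

```text
tool_pos: [519.3, 18.7, 123.7]
contact_force: [-0.8, 0.1, -1.2]
[np.float64(16.6), np.float64(62.2)]
[np.float64(75.5), np.float64(62.0)]
[np.float64(15.4), np.float64(73.3)]
[np.float64(71.7), np.float64(73.4)]
start foot y -67.8806996841413 [619.54684305 -35.85483714]
n 10 row [0, 0, np.float64(0.1569)] [-0.17, 12.66, 0.27] mid [581.0, 12.0, 122.0] now [519.3  18.7 123.7] 1.792
```

```bash
python3 -m creep '[[[0,0,0.157,-0.2,12.7,0,10],[0,0,0.157,-0.2,12.7,0,10],[0,0,0.157,-0.2,12.7,0,10],[0,0,0.157,-0.2,12.7,0,10],[0,0,0.157,-0.2,12.7,0,10]]]' >/dev/null; python3 -m creep '[[[0,0,0.157,-0.2,12.7,0,10],[0,0,0.157,-0.2,12.7,0,10],[0,0,0.157,-0.2,12.7,0,10],[0,0,0.157,-0.2,12.7,0,10],[0,0,0.157,-0.2,12.7,0,10]]]' >/dev/null;  python3 -m creep '[[[0,0,0,0,0,0,10],[0,0,0,0,0,0,10]]]'
python3 -c "
from h import *
plan([619.5,-35.9,51.2],0.2225,3)"
```

```text
time: 16.73
tool_pos: [618.7, -35.6, 120.6]
ee_rot: [-0.0, 0.994, 0.112, -0.0]
contact_force: [0.1, -0.1, -2.0]
finger_gap: 17.9
grip_force: 35.0
n 3 row [0, 0, np.float64(0.0009)] [0.24, 0.17, 23.12] mid [619.0, -36.0, 97.0] now [618.7 -35.6 120.6] 0.2253
```

```bash
python3 -m creep '[[[0,0,0.003,0.7,0.5,30,10],[0,0,0,0,0,25,10],[0,0,0,0,0,14.4,10],[0,0,0,0,0,0,10],[0,0,0,0,0,0,10]]]'| grep -E "pos|contact"; python3 -m creep '[[[0,0,0,0,-2,0,10],[0,0,0,0,-2,0,10],[0,0,0,0,-2,0,10],[0,0,0,0,-1.5,0,10],[0,0,0,0,-1.5,0,10]]]'| grep -E "pos|contact"; python3 -m creep '[[[0,0,0,0,-1.5,0,10],[0,0,0,0,-1.5,0,10],[0,0,0,0,-1.5,0,10],[0,0,0,0,-1.5,0,10],[0,0,0,0,-1.5,0,10]]]'| grep -E "pos|contact"
```

```text
tool_pos: [620.3, -36.3, 52.8]
contact_force: [0.1, 0.2, -0.4]
tool_pos: [617.8, -27.4, 51.9]
contact_force: [-0.6, -0.1, -1.8]
tool_pos: [616.2, -20.2, 51.8]
contact_force: [0.2, -1.5, -1.3]
```

```bash
python3 -m creep '[[[0,0,0,0,-1.2,0,10],[0,0,0,0,-1.2,0,10],[0,0,0,0,-1,0,10],[0,0,0,0,-0.6,0,10],[0,0,0,0,-0.5,0,10]]]'| grep -E "pos|contact"; python3 -m creep '[[[0,0,0,0,-0.4,0,10],[0,0,0,0,-0.4,0,10]]]'| grep -E "pos|contact"; python3 -m creep '[[[0,0,0,0,-0.3,0,10],[0,0,0,0,-0.3,0,10]]]'| grep -E "pos|contact"
```

```text
tool_pos: [615.2, -15.8, 51.8]
contact_force: [0.3, -2.0, -1.4]
tool_pos: [615.0, -15.0, 51.8]
contact_force: [-0.5, -2.5, -1.3]
tool_pos: [614.9, -14.5, 51.9]
contact_force: [0.8, -1.1, -1.5]
```

```bash
python3 -m creep '[[[0,0,0,0,-0.3,0,10],[0,0,0,0,-0.2,0,10]]]'| grep -E "pos|contact";python3 -m creep '[[[0,0,0,0,-0.3,0,10],[0,0,0,0,-0.2,0,10]]]'| grep -E "pos|contact"
```

```text
tool_pos: [614.8, -14.0, 51.9]
contact_force: [0.5, -0.8, -1.4]
tool_pos: [614.7, -13.7, 51.8]
contact_force: [-0.7, -3.8, -1.6]
```

```bash
python3 -m creep '[[[0,0,0,0,-0.3,0,10],[0,0,0,0,0,0,10]]]'| grep -E "pos|contact"
```

```text
tool_pos: [614.7, -13.6, 51.9]
contact_force: [0.9, -6.7, -2.0]
```

```bash
python3 -m creep '[[[0,0,0,0,-0.3,0,10],[0,0,0,0,0,0,10]]]'| grep -E "pos|contact"
python3 - <<'E'
from h import *
c=cam('wrist'); cv2.imwrite('pics/w5.png',c[0][:,:,::-1]); np.savez('w5.npz',*c)
E
```

```text
tool_pos: [614.7, -13.6, 51.9]
contact_force: [0.7, -6.3, -2.8]
```

View pics/w5.png

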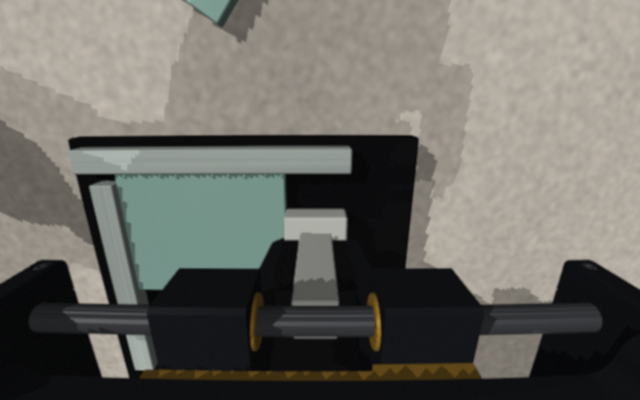

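The view shows the plate's top edge against the far rail (row 175) and its left edge against the side rail (around x=118). I'll back off, rise and measure how well it is seated.

```bash
python3 -m creep '[[[0,0,0,0,2,0,10],[0,0,0,0,8,0,10],[0,0,0,0,3,-40,10],[0,0,0,0,-10,-50,10],[0,0,0,0,-20,-20,10]]]'| grep -E "pos|contact"; python3 -m creep '[[[0,0,0,0,0,0,10],[0,0,0,0,0,0,10]]]'| grep -E "pos|contact"
python3 - <<'E'
from h import *
c=cam('wrist'); np.savez('w6.npz',*c)
comp,green,rail,P=seg(c); n=np.array; o=n([559.7,20.2])
for nm,r in [('plate',comp(green,n([600,52]),28,50)),('far',comp(rail,n([646,56]),32,45)),('side',comp(rail,n([551,100]),32,45))]:
    th=np.deg2rad(12.75); ex=n([np.cos(th),np.sin(th)]); ey=n([-ex[1],ex[0]]); w=n(r[0])-o
    print(nm,(w@ex).round(2),(w@ey).round(2),n(r[1]).round(2),round(r[2],2))
im=c[0]; cv2.imwrite('pics/w6.png',cv2.resize(im[60:280,80:360,::-1],None,fx=2.7,fy=2.7,interpolation=cv2.INTER_CUBIC))
E
```

```text
tool_pos: [611.8, 3.3, 164.9]
contact_force: [-0.1, 0.0, -1.7]
tool_pos: [610.5, 3.2, 160.5]
contact_force: [0.2, -0.2, -1.9]
plate 45.75 22.67 [78.58 99.92] 12.69
far 92.99 14.81 [ 13.48 158.19] 12.45
side 19.65 79.7 [119.54  13.55] 12.66
```

View pics/w6.png

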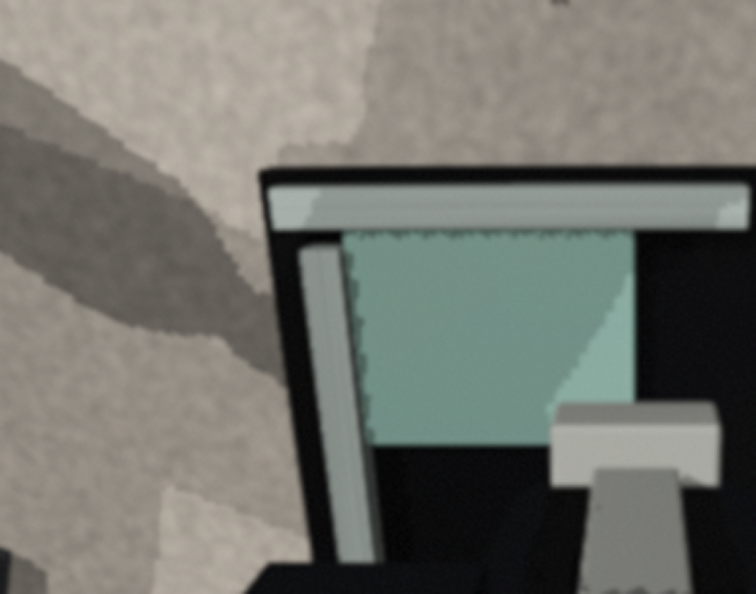

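The plate looks flush on both rails, and its yaw matches theirs within about 0.2°. I'll repeat a short x-press to confirm nothing opened up during the y-push.

```bash
python3 - <<'E'
from h import *
th=np.deg2rad(12.75); ex=np.array([np.cos(th),np.sin(th)]); ey=np.array([-ex[1],ex[0]])
p=np.array([559.7,20.2])-22*ex+20*ey; print(p, np.array([559.7,20.2])-11.2*ex+20*ey); plan([*p,100],th+np.pi/2,10)
E
```

```text
[533.82852025  34.85150284] [544.36221731  37.23503514]
n 10 row [0, 0, np.float64(-0.1575)] [-2.29, -8.93, 6.03] mid [579.0, 35.0, 130.0] now [610.5   3.1 160.3] 0.2187
```

```bash
python3 -m creep '[[[0,0,-0.1575,-2.3,-8.9,6,10],[0,0,-0.1575,-2.3,-8.9,6,10],[0,0,-0.1575,-2.3,-8.9,6,10],[0,0,-0.1575,-2.3,-8.9,6,10],[0,0,-0.1575,-2.3,-8.9,6,10]]]' >/dev/null; python3 -m creep '[[[0,0,-0.1575,-2.3,-8.9,6,10],[0,0,-0.1575,-2.3,-8.9,6,10],[0,0,-0.1575,-2.3,-8.9,6,10],[0,0,-0.1575,-2.3,-8.9,6,10],[0,0,-0.1575,-2.3,-8.9,6,10]]]' >/dev/null;  python3 -m creep '[[[0,0,0,0,0,0,10],[0,0,0,0,0,0,10]]]'
python3 -c "
from h import *
plan([533.8,34.8,52],1.7933,2)"
```

```text
time: 23.2
tool_pos: [534.6, 34.9, 101.6]
ee_rot: [-0.0, 0.625, 0.78, -0.0]
contact_force: [-0.0, -0.2, -0.7]
finger_gap: 17.8
grip_force: 35.0
n 2 row [0, 0, np.float64(-0.0013)] [0.05, -0.42, 24.8] mid [534.0, 35.0, 77.0] now [534.6  34.9 101.6] 1.7907
```

```bash
python3 -m creep '[[[0,0,-0.0026,0,-0.8,25,10],[0,0,0,0,0,25,10],[0,0,0,0,0,0,10],[0,0,0,0,2,0,10],[0,0,0,0,2,0,10]]]'| grep -E "pos|contact"; python3 -m creep '[[[0,0,0,0,1.5,0,10],[0,0,0,0,1.5,0,10],[0,0,0,0,1,0,10],[0,0,0,0,0.8,0,10],[0,0,0,0,0.6,0,10]]]'| grep -E "pos|contact"; python3 -m creep '[[[0,0,0,0,0.4,0,10],[0,0,0,0,0,0,10]]]'| grep -E "pos|contact"
```

```text
tool_pos: [538.2, 35.8, 52.9]
contact_force: [0.7, 0.4, -1.6]
tool_pos: [542.7, 37.1, 51.8]
contact_force: [0.7, -0.0, -1.6]
tool_pos: [543.1, 37.2, 51.9]
contact_force: [-0.2, 0.2, -0.6]
```

```bash
python3 -m creep '[[[0,0,0,0,0.4,0,10],[0,0,0,0,0,0,10]]]'| grep -E "pos|contact"
```

```text
tool_pos: [543.5, 37.3, 51.9]
contact_force: [-0.6, -0.2, -0.3]
```

```bash
python3 -m creep '[[[0,0,0,0,0.4,0,10],[0,0,0,0,0,0,10]]]'| grep -E "pos|contact"
```

```text
tool_pos: [543.9, 37.4, 51.9]
contact_force: [0.6, 0.2, -1.5]
```

```bash
python3 -m creep '[[[0,0,0,0,0.4,0,10],[0,0,0,0,0,0,10]]]'| grep -E "pos|contact"
```

```text
tool_pos: [544.2, 37.5, 51.8]
contact_force: [0.3, 0.0, -1.6]
```

```bash
python3 -m creep '[[[0,0,0,0,0.4,0,10],[0,0,0,0,0,0,10]]]'| grep -E "pos|contact"
```

```text
tool_pos: [544.3, 37.5, 51.8]
contact_force: [-2.6, -0.4, -0.6]
```

```bash
python3 -m creep '[[[0,0,0,0,0.3,0,10],[0,0,0,0,0,0,10]]]'| grep -E "pos|contact"
```

```text
tool_pos: [544.4, 37.6, 51.8]
contact_force: [-4.7, -0.7, 0.7]
```

Contact comes up stiffly at the same x as the first press, so the plate is home. Now I'll back off and return the pusher.

```bash
python3 -m creep '[[[0,0,0,0,-2,0,10],[0,0,0,0,-8,0,10],[0,0,0,0,-8,-40,10],[0,0,0,0,-5,-40,10],[0,0,0,0,0,0,10]]]'| grep -E "pos|contact"
python3 -c "
from h import *
plan([415,295,130],1.453,8)"
```

```text
tool_pos: [523.4, 32.3, 134.4]
contact_force: [-0.5, -0.4, -0.1]
n 8 row [0, 0, np.float64(0.043)] [33.94, -11.08, 0.55] mid [458.0, 159.0, 132.0] now [523.4  32.3 134.4] 1.7968
```

```bash
python3 -m creep '[[[0,0,0.043,34,-11,0.3,10],[0,0,0.043,34,-11,0.3,10],[0,0,0.043,34,-11,0.3,10],[0,0,0.043,34,-11,0.3,10],[0,0,0.043,34,-11,0.3,10]]]' >/dev/null;  python3 -m creep '[[[0,0,0.043,34,-11,0.3,10],[0,0,0.043,34,-11,0.3,10],[0,0,0.043,34,-11,0.3,10],[0,0,0,0,0,0,10],[0,0,0,0,0,0,10]]]'
python3 -c "
from h import *
plan([415,295,34],1.453,3)"
```

```text
time: 27.82
tool_pos: [414.6, 295.2, 128.7]
ee_rot: [-0.0, 0.747, 0.664, -0.001]
contact_force: [-0.5, -0.8, -0.9]
finger_gap: 17.3
grip_force: 35.0
n 3 row [0, 0, np.float64(0.0001)] [-0.06, 0.15, 31.56] mid [415.0, 295.0, 97.0] now [414.6 295.2 128.7] 1.4533
```

```bash
python3 -m creep '[[[0,0,0,0,0,40,10],[0,0,0,0,0,35,10],[0,0,0,0,0,16,10],[0,0,0,0,0,3,10],[0,0,0,0,0,1,10]]]'; python3 -m creep '[[[0,0,0,0,0,0.7,10],[0,0,0,0,0,0.5,10],[0,0,0,0,0,0,10]]]'
```

```text
time: 28.45
tool_pos: [415.3, 295.4, 34.8]
ee_rot: [0.0, 0.748, 0.664, 0.0]
contact_force: [-0.5, -0.6, -1.3]
finger_gap: 17.9
grip_force: 35.0
time: 28.82
tool_pos: [414.8, 295.8, 33.5]
ee_rot: [0.0, 0.748, 0.664, 0.0]
contact_force: [-0.1, 0.6, -1.0]
finger_gap: 17.6
grip_force: 35.0
```

```bash
python3 -m creep '[[[0,0,0,0,0,0.5,10],[0,0,0,0,0,0.5,10],[0,0,0,0,0,0,10]]]'|grep -E "pos|contact"; python3 -m creep '[[[0,0,0,0,0,0.5,10],[0,0,0,0,0,0,10]]]'|grep -E "pos|contact"
```

```text
tool_pos: [414.7, 295.8, 32.2]
contact_force: [0.4, -0.8, -1.1]
tool_pos: [414.8, 295.8, 31.8]
contact_force: [-0.7, 0.1, -1.3]
```

```bash
python3 -m creep '[[[0,0,0,0,0,0.3,10],[0,0,0,0,0,0,10]]]'|grep -E "pos|contact"; python3 -m creep '[[[0,0,0,0,0,0.3,10],[0,0,0,0,0,0,10]]]'|grep -E "pos|contact"
```

```text
tool_pos: [414.8, 295.8, 31.8]
contact_force: [-1.4, -0.6, 5.0]
tool_pos: [414.8, 295.8, 31.8]
contact_force: [-2.6, -0.7, 9.2]
```

The foot is on the tray floor, so I'll back up slightly, open the gripper and rise.

```bash
python3 -m creep '[[[0,0,0,0,0,-0.5,10],[0,0,0,0,0,0,10],[0,0,0,0,0,0,30],[0,0,0,0,0,0,60],[0,0,0,0,0,0,80]]]'; python3 -m creep '[[[0,0,0,0,0,0,80],[0,0,0,0,0,0,80],[0,0,0,0,0,-10,80],[0,0,0,0,0,-40,80],[0,0,0,0,0,-50,80]]]'; python3 -m creep '[[[0,0,0,0,0,-30,80],[0,0,0,0,0,-20,80],[0,0,0,0,0,0,80]]]'
python3 - <<'E'
from h import *
c=cam('wrist'); P=cloud(c[1],*c[2:]); f=P.reshape(-1,3); f=f[(np.hypot(f[:,0]-415,f[:,1]-295)<70)]
for lo,hi in [(17,24),(74,90)]:
    k=f[(f[:,2]>lo)&(f[:,2]<hi)]; print(lo,len(k),np.median(k[:,2]),cv2.minAreaRect(k[:,:2].astype(np.float32)))
c=cam('top'); cv2.imwrite('pics/top1.png',cv2.resize(c[0][130:310,150:400,::-1],None,fx=3,fy=3,interpolation=cv2.INTER_CUBIC))
E
```

```text
time: 30.58
tool_pos: [414.8, 295.7, 31.5]
ee_rot: [-0.0, 0.748, 0.664, -0.0]
contact_force: [-0.6, 0.8, 0.7]
finger_gap: 45.9
grip_force: 0.0
time: 31.2
tool_pos: [414.4, 295.6, 133.0]
ee_rot: [-0.0, 0.748, 0.664, -0.001]
contact_force: [-0.4, 0.2, 0.6]
finger_gap: 80.1
grip_force: 0.0
time: 31.58
tool_pos: [415.1, 295.9, 183.3]
ee_rot: [0.001, 0.748, 0.664, 0.002]
contact_force: [-0.6, 0.4, 0.2]
finger_gap: 79.7
grip_force: 0.0
17 647 19.626535622052074 ((413.367431640625, 294.9801940917969), (35.97509002685547, 34.37077331542969), 83.50135040283203)
74 459 81.41321689027421 ((414.2886047363281, 294.9716796875), (18.29710578918457, 17.417539596557617), 83.27696228027344)
```

View pics/top1.png

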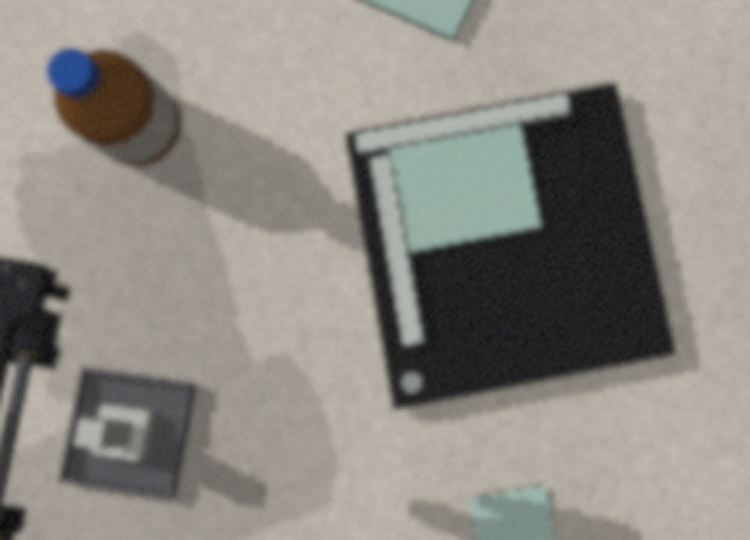

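The final picture shows the plate flush in the rail corner (crop 390–540, 125–250). The pusher stands upright in its tray around (120,432), and the bottle in view has not moved.

```bash
python3 -c "
from bench import ctrl
print(ctrl.job_done())"
```

```text
the job is handed in; nothing more can be done
None
```

I handed the job in at about 32 s: the plate is pressed home against both rails (highest pusher force read about 7 N, sampled between moves), and the pusher stands upright in its tray.

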